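Jog the parts tumbler with its bayonet lid

TASK

Fit the bar-handled bayonet lid to the parts tumbler and jog it: pull the lid straight up off its rail, out of the spring catches, lower it into the tumbler's mouth with its two lugs in the two slots until it is fully home, then turn it clockwise (seen from above) only half way, until its pointer ears stand in line with the long raised jog ribs, well before the lid clicks past the lock catches. The jog is sprung and would turn back, so keep hold of the lid there: the job finishes with the gripper still holding it at the ribs. Leave the dust cap parked on the rail and the other things where they are.

Things in the scene. Friction and masses are not known exactly. Their poses are not given: they have to be found in the camera images.
- lid_grip (a point): Centre of the lid's upright black bar handle (60 mm long along this frame's x, 14 mm thick, its top 49 mm above the underside of the disc), gripped from above across the 14 mm. It lies on the lid's axis, 34 mm above the underside of the lid's disc (26 mm above its top). Lid about 0.22 kg.
- lid: Cast aluminium lid, disc 88 mm across, 8 mm thick; origin on its axis at the disc's underside (on the rail plate at the start). Two round pointer ears reach 53 mm from the axis. Below: plug 64 mm across, 23 mm deep, foot chamfered, with two lugs 12 mm wide reaching 39 mm from the axis, 16 to 22 mm below the disc. Ears, lugs and handle lie along x; a half turn gives the same lid.
- tumbler: Cordless parts tumbler, fixed: grey drive base 160 mm across, black battery block at local +x (to 94 mm), aluminium bowl, flat deck 146 mm across, its top 120 mm above the bench. Origin on the vertical axis at the bench; x runs along the line of the two entry slots (each with a raised arrow beside it), so a lid with its x along this x (either way round) can enter.
- mouth (a point): Centre of the tumbler's mouth at the deck's top; axes as tumbler. Bore 67 mm across with a small lead-in, two slots at +x and -x 18 mm wide reaching 42 mm from the axis, lip 14.5 mm deep. When home, the disc lies on the deck with lid_grip 34 mm above this point, the lugs are under the lip and the lid turns clockwise only.
- jog_rib (a point): Middle of one of two long raised steel ribs on the deck (18 mm, radial, 62 mm from the axis, the other opposite): the jog position, 42 degrees clockwise from the slots. Farther on, 70 degrees from the slots, are the lock catches: two dark blocks 13 mm high with sprung balls; the ears meet the balls at about 61 degrees, and beyond 70 they click past and lock.
- jog_collar (a joint): Turn of the sprung brass collar under the lip that the lugs push round, rad, clockwise, 0 at rest. The lid turns about 5 degrees from the middle of the slots before meeting it: it reads about 0.64 with the lid at the ribs, 1.1 at the lock click. Its spring pushes back with 0.12 N m at 0, 0.16 N m at the ribs, and turns a lid back that is let go.
- lid_rail: Lid rail, fixed: two steel rings side by side between flat bars on wooden end blocks, 236 mm (x) by 122 mm (y), plate top 56 mm above the bench. Origin at the bench under its middle; rings at x = -50 and +50 mm, lid in one, its handle along y, dust cap in the other. Sprung balls bite the plug's groove: a pull of 5 to 10 N straight up frees the lid within 10 mm; its foot clears the plate 23 mm up.
- dust_cap_knob (a point): Centre of the round knob (32 mm across, 31 mm high over the disc's underside) of the dust cap, an aluminium disc 88 mm across without ears or lugs, parked in the other ring of the rail, 100 mm from the lid; it stays there.
- bolt_a: Rusty bolt with nut, 96 mm long, lying at the left of the work; bystander.
- bolt_b: Rusty bolt with nut, 82 mm long, lying at the left of the work; bystander.
- punch: Steel punch, 121 mm long, lying at the right-hand end of the bench; bystander.

How it is judged:
By the outcome, as a careful person would: the job done as asked, in the order asked, and still so for the second after the job is handed in, while the arm keeps its last pose, push and grip.
It also fails if it takes over 42 s, if anything falls off the work surface, if the arm or the gripper's body presses on something with over 40 N, if the wrist force passes 120 N, or if a joint passes its speed limit or range.

ROBOT

A 6-joint arm with a two-finger parallel gripper is mounted at the origin on a cart in front of the work surface, level with it; the furniture and walls round the work are solid. World frame = base frame: x ahead of the robot, y to its left, z up, the work surface at z = 0. Lengths are in m, angles in rad, forces in N, time in s.
With the tool pointing down it reaches from about 0.25 to 0.725 m from the base axis. Payload 4 kg.
Tool frame: the origin (TCP) lies midway between the tips of the shut fingers; the grasp point (between the pads) lies 19 mm behind it; z points along the fingers, y is the line along which they close (so a half turn about z gives the same grasp; the last joint's range is limited). The gripper opens to 85 mm and grips with 20 to 120 N. Pads are 22 mm wide; open, the fingers measure 114 mm over their backs; the gripper's body (76 mm by 85 mm) begins 54 mm behind the grasp point. The pads swing forward as they close: fully open they stand 13 mm farther back than shut.
Start: joints at [1.143, 0.241, 0.005, 1.335, 0, 1.571], TCP at [0.207, 0.455, 0.231] pointing down, gripper open.
Joint ranges: [-2.72, 2.72], [-1.05, 1.87], [-1.09, 1.28], [-1.99, 2.15], [-1.42, 1.44], [-3.14, 3.14]. Speed limits (rad/s): [2.79, 2.79, 3.14, 3.14, 3.14, 3.14].

INTERFACE

Orientations are given as a unit quaternion [x, y, z, w].
In Python, from workcell import bot gives the robot as it stands. The module is installed in compiled form; this text tells all that it offers.
- The arm moves only by the tool drive_tool, never from a script. Its arguments are lists of equal length, an entry for each row: "slide": the shift along the tool's x, y, z scaled (see below), a list of three; "rotation": the turn, a rotation vector about the tool's x, y, z scaled (see below), a list of three. A call has exactly 8 rows; each row is the pose to reach, as a shift and turn from the pose commanded when the call began, along the tool's axes at that moment; what a row does not reach only later rows make up. The controller multiplies each number of a shift by 250 mm and each number of a turn by 0.5 rad. A row lasts 1/8 s, in which the tool goes at most 62.5 mm and 10.7 degrees, less where a joint would pass 70% of its speed; a pose out of reach is approached as far as the arm can. A call with a number of a shift or a turn outside -1 to 1 is refused whole. A call with a gripper value outside its range is refused whole. "gripper" is the opening, from 0 (shut) to 1 (fully open), set as the call begins (left out, the last holds). The fingers move at their own pace and stop on an object; the grip force is fixed at half the most. Time passes only in rows, so rows that repeat a pose let the fingers close, or fill a call up. It gives the time, the measured TCP pose, the force, the opening and the grip force at its end, in the units of the state.
- bot.get_obs(): the state, without advancing time (a new reading comes with each control period).
- bot.camera(name): name is "scene" or "top" or "wrist"; returns a dict with "image" (400x640x3 uint8, red, green, blue), "z_map" (400x640 float32, m along the optical axis (not along the pixel's ray), 0 where there is no reading), "camera_matrix" (3x3 intrinsics, pixels), "xyz" and "orientation" of the camera in the world. Camera axes: x right, y up, looking along -z (the intrinsics and any distortion apply to the point x, -y, -z); pixel columns grow to the right and rows downward; lengths in m; the calibration is good to about 2 mm. A picture is of the moment at which its call begins.
- bot.job_done(): hands the job in; it is judged then, once.
The state is a dict: "clock": time; "joint_pos": joint angles; "joint_vel": joint speeds; "tau": joint torques, N m; "eef_pos": TCP position; "tool_rot": TCP orientation; "ft_force": force on the tool from outside, world axes, zero at the start; "ft_torque": the same for the moment, N m; "grip_width": finger opening in m; "grasp_force": force on a finger pad.
Only numpy, scipy, OpenCV 4.12 (cv2) and the standard library are available. Lean on these libraries where they do the work, as an engineer would, in place of code of your own. Each camera call takes 0.05 s, during which the arm holds its last target. There are 200 camera calls.

## Working session

There is one attempt and no reset: what is moved stays moved. The work goes in short steps, Python scripts to look and compute and a tool call to move; the robot and the scene stay as the last step left them, time stands still between calls to the robot, and variables do not carry over. Pictures are saved under pics/ and viewed, at most 10 in all, crops included, and the job is handed in when it is done.

Besides the shell and the picture viewer there is one more tool, called by a JSON object that holds its "fn" and its "kwargs", one argument or row to a line. drive_tool: Moves the arm, as the interface text tells. Shifts and turns lie within -1 to 1; 1 stands for 250 mm of shift or 0.5 rad of turn. Its arguments: {"type":"object","properties":{"slide":{"type":"array","items":{"type":"array","items":{"type":"number"}}},"rotation":{"type":"array","items":{"type":"array","items":{"type":"number"}}},"gripper":{"type":"number"}},"required":["slide","rotation"]}

```bash
mkdir -p pics; cat > h.py <<'E'
import numpy as np, cv2
from scipy.spatial.transform import Rotation as R
from workcell import bot
def cam(n,save=None):
    c=bot.camera(n)
    if save: cv2.imwrite('pics/'+save,c['image'][:,:,::-1])
    return c
def pts(c):
    z=c['z_map'];h,w=z.shape;K=np.array(c['camera_matrix'])
    u,v=np.meshgrid(np.arange(w),np.arange(h))
    P=np.stack([(u-K[0,2])/K[0,0]*z,-(v-K[1,2])/K[1,1]*z,-z],-1)
    P=P@R.from_quat(c['orientation']).as_matrix().T+np.array(c['xyz'])
    P[z==0]=np.nan
    return P
E
python3 - <<'E'
from h import *
o=bot.get_obs();print(o)
for n in('top','scene'):
    c=cam(n,n+'1.png');print(n,c['xyz'],c['orientation'],c['camera_matrix'],[k for k in c]);np.savez(n,P=pts(c),I=c['image'])
E
```

```text
{'clock': 0.0, 'joint_pos': array([1.14302964e+00, 2.41428332e-01, 3.69159678e-03, 1.33521397e+00,
       2.02285063e-06, 1.57079386e+00]), 'joint_vel': array([-0.00013721, -0.0023745 ,  0.00040544, -0.00106209, -0.00230501,
       -0.00070667]), 'tau': array([-8.75252954e-04, -3.72318363e+01,  2.52409279e+01,  1.69550499e-02,
       -1.14221889e-04, -3.83684807e-06]), 'eef_pos': array([0.20714792, 0.45435222, 0.23039286]), 'tool_rot': array([ 2.12255023e-01,  9.77213715e-01, -1.05242994e-03, -2.29630032e-04]), 'ft_force': array([-0.73188843, -0.62231302,  0.69103117]), 'ft_torque': array([-0.05671302, -0.02426825,  0.00373836]), 'grasp_force': 0.0, 'grip_width': 0.08521629503130089}
top [0.36575339 0.1845682  1.27212634] [ 0.03416311 -0.03074731 -0.70226238  0.71043299] [[375.58248595   0.         312.03035583]
 [  0.         375.58248595 201.71071572]
 [  0.           0.           1.        ]] ['image', 'z_map', 'camera_matrix', 'xyz', 'orientation']
scene [-0.1697136   0.91216903  0.52623868] [-0.19131817  0.51196022  0.78557442 -0.29011536] [[420.35476847   0.         320.26385884]
 [  0.         420.35476847 202.95532576]
 [  0.           0.           1.        ]] ['image', 'z_map', 'camera_matrix', 'xyz', 'orientation']
```

View pics/top1.png

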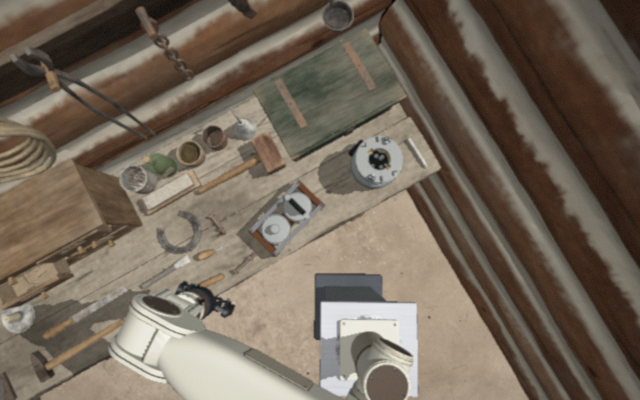

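View pics/scene1.png

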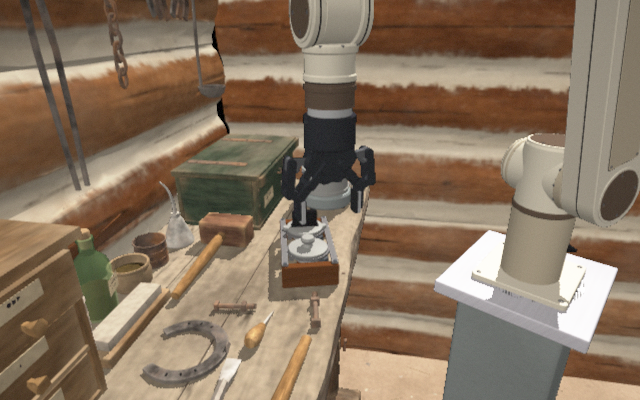

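The top view shows the lid with its dark handle at about (297,206), the dust cap at (276,230) and the tumbler at (378,160) with its battery to the upper left at (356,148). The scene view shows the rail, the cap in front and the tumbler behind the gripper.

```bash
python3 - <<'E'
from h import *
d=np.load('top.npz');P=d['P'];I=d['I'].astype(int)
def win(u,v,r): 
    m=np.zeros(P.shape[:2],bool);m[v-r:v+r,u-r:u+r]=1;return m
m=win(297,206,14)&(I.max(2)<70)&(P[...,2]>.085)
q=P[m];print('handle',m.sum(),q.mean(0),np.nanmax(q[:,2]))
e=np.linalg.svd((q-q.mean(0))[:,:2])[2][0];print('dir',np.degrees(np.arctan2(e[1],e[0])))
m=win(297,206,16)&(abs(P[...,2]-.064)<.006);print('disc',m.sum(),P[m].mean(0))
m=win(276,230,25)&(P[...,2]>.08)&(I.min(2)>90);print('cap',m.sum(),P[m].mean(0))
m=win(378,160,35)&(abs(P[...,2]-.12)<.008);q=P[m]
c,r=cv2.minEnclosingCircle(q[:,:2].astype(np.float32));print('deck',m.sum(),c,r,np.median(q[:,2]))
m=win(378,160,40)&(P[...,2]<.1)&(P[...,2]>.03)&(I.max(2)<60);print('batt',P[m].mean(0))
cv2.imwrite('pics/t2.png',cv2.resize(d['I'][120:200,330:430,::-1],None,fx=6,fy=6,interpolation=cv2.INTER_CUBIC))
E
```

```text
handle 60 [0.46015677 0.23876626 0.10386151] 0.1083201874958406
dir -134.479963120464
disc 560 [0.45902604 0.24042083 0.06400465]
cap 80 [0.39064156 0.30521762 0.08568118]
deck 1318 (0.627240777015686, 0.004027966409921646) 0.10179684311151505 0.1195125532764546
batt [ 0.63648934 -0.0022854   0.04692801]
```

View pics/t2.png

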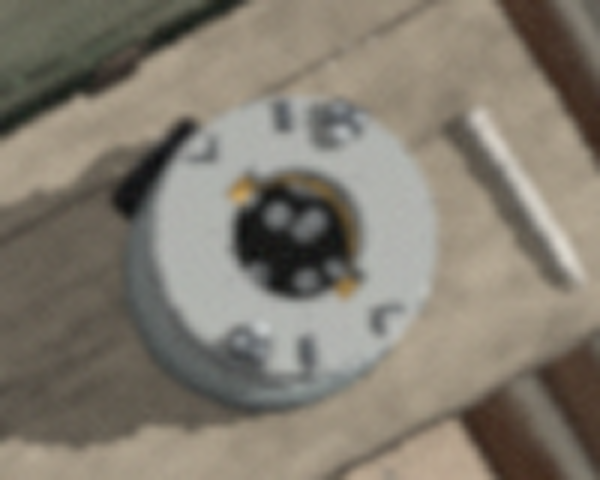

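```bash
cat >> h.py <<'E'
def go(xyz,yang,o=None):
    "scaled slide + z-turn that bring the tool to xyz, tool y at yang deg, pointing down"
    o=o or bot.get_obs();A=R.from_quat(o['tool_rot'])
    ya=np.radians(yang);y=np.array([np.cos(ya),np.sin(ya),0]);z=np.array([0,0,-1.]);B=R.from_matrix(np.stack([np.cross(y,z),y,z],1))
    print('slide',np.round(A.inv().apply(np.array(xyz)-o['eef_pos'])/.25,4),'rot',np.round((A.inv()*B).as_rotvec()/.5,4))
def st():
    o=bot.get_obs();M=R.from_quat(o['tool_rot']).as_matrix()
    print('t',round(o['clock'],2),'p',np.round(o['eef_pos'],4),'yang',round(float(np.degrees(np.arctan2(M[1,1],M[0,1]))),2),'tilt',np.round(M[:2,2],4),'j',np.round(o['joint_pos'],2),'F',np.round(o['ft_force'],1),'T',np.round(o['ft_torque'],2),'w',round(o['grip_width'],4),round(o['grasp_force'],1))
E
python3 - <<'E'
from h import *
d=np.load('top.npz');P=d['P']
c=dict(K=np.array([[375.58,0,312.03],[0,375.58,201.71],[0,0,1]]),xyz=np.array([0.36575339,0.1845682,1.27212634]),q=[0.03416311,-0.03074731,-0.70226238,0.71043299])
def ray(u,v,z):
    r=R.from_quat(c['q']).apply([(u-312.03)/375.58,-(v-201.71)/375.58,-1]);return c['xyz']+r*(z-c['xyz'][2])/r[2]
a=ray(370.5,151.3,.12);b=ray(387.7,167.8,.12);print(a,b,(a+b)/2,np.degrees(np.arctan2(*(a-b)[1::-1])))
m=abs(P[...,2]-.12)<.004
m[:120]=0;m[200:]=0;m[:,:345]=0;m[:,405:]=0
q=P[m][:,:2];k=np.linalg.norm(q-((a+b)/2)[:2],axis=1)<.085;q=q[k];h=cv2.convexHull(q.astype(np.float32))
print(cv2.minEnclosingCircle(h),cv2.fitEllipse(h))
st();go([.46,.239,.2],135.5)
E
```

```text
[0.63167479 0.01037735 0.12      ] [ 0.58017343 -0.0428374   0.12      ] [ 0.60592411 -0.01623003  0.12      ] 45.93739818275944
((0.6087932586669922, -0.016546525061130524), 0.07393468171358109) ((0.6091158390045166, -0.01702992245554924), (0.1449754238128662, 0.14560961723327637), 88.92568969726562)
t 0.1 p [0.2072 0.4544 0.2305] yang 65.49 tilt [-0.0008 -0.0017] j [ 1.14  0.24  0.    1.34 -0.    1.57] F [-0.1 -0.2 -0.2] T [-0.03  0.01 -0.03] w 0.0856 0.0
slide [-1.2775 -0.3644  0.1227] rot [-3.3000e-03 -2.3000e-03 -2.4438e+00]
```

{"fn": "drive_tool", "kwargs": {
  "slide": [
    [-0.11,-0.04,0],
    [-0.22,-0.08,0],
    [-0.34,-0.12,0],
    [-0.46,-0.16,0],
    [-0.58,-0.2,0],
    [-0.7,-0.24,0],
    [-0.8,-0.27,0],
    [-0.8,-0.27,0]
  ],
  "rotation": [
    [0,0,-0.13],
    [0,0,-0.26],
    [0,0,-0.4],
    [0,0,-0.55],
    [0,0,-0.7],
    [0,0,-0.85],
    [0,0,-1],
    [0,0,-1]
  ],
  "gripper": 1
}}

```text
clock: 1.1
eef_pos: [0.3621, 0.3094, 0.2308]
tool_rot: [-0.034, 0.999, -0.0, -0.0]
ft_force: [-1.3, 0.6, 0.2]
grip_width: 0.0858
grasp_force: 0.0
```

```bash
python3 -c "
from h import *
st();go([.44,.219,.22],135.5)"
```

```text
t 1.1 p [0.3621 0.3094 0.2308] yang 93.95 tilt [-0.0008 -0.0007] j [ 0.71  0.19 -0.05  1.32 -0.    0.64] F [-1.3  0.6  0.2] T [ 0.02 -0.04 -0.03] w 0.0858 0.0
slide [-0.2859 -0.3822  0.0434] rot [-6.0000e-04 -2.0000e-03 -1.4505e+00]
```

{"fn": "drive_tool", "kwargs": {
  "slide": [
    [-0.04,-0.05,0],
    [-0.08,-0.1,0],
    [-0.12,-0.16,0],
    [-0.16,-0.22,0],
    [-0.2,-0.28,0],
    [-0.25,-0.33,0],
    [-0.29,-0.38,0],
    [-0.29,-0.38,0]
  ],
  "rotation": [
    [0,0,-0.13],
    [0,0,-0.26],
    [0,0,-0.4],
    [0,0,-0.55],
    [0,0,-0.7],
    [0,0,-0.85],
    [0,0,-1],
    [0,0,-1]
  ]
}}

```text
clock: 2.1
eef_pos: [0.4404, 0.2211, 0.2309]
tool_rot: [-0.281, 0.96, 0.0, -0.0]
ft_force: [0.8, -0.4, 0.1]
grip_width: 0.0854
grasp_force: 0.0
```

{"fn": "drive_tool", "kwargs": {
  "slide": [
    [0,0,0],
    [0,0,0],
    [0,0,0],
    [0,0,0],
    [0,0,0],
    [0,0,0],
    [0,0,0],
    [0,0,0]
  ],
  "rotation": [
    [0,0,-0.11],
    [0,0,-0.22],
    [0,0,-0.33],
    [0,0,-0.45],
    [0,0,-0.45],
    [0,0,-0.45],
    [0,0,-0.45],
    [0,0,-0.45]
  ]
}}

```text
clock: 3.1
eef_pos: [0.4405, 0.2211, 0.2313]
tool_rot: [-0.388, 0.922, 0.0, -0.0]
ft_force: [0.3, 0.3, -0.0]
grip_width: 0.0855
grasp_force: 0.0
```

```bash
python3 -c "
from h import *
st();c=cam('wrist','w1.png');print(c['xyz'],c['orientation'],c['camera_matrix']);np.savez('w1',P=pts(c),I=c['image'])"
```

```text
t 3.1 p [0.4405 0.2211 0.2313] yang 135.65 tilt [-0.  0.] j [ 0.47  0.23 -0.01  1.33  0.   -0.33] F [ 0.3  0.3 -0. ] T [0.03 0.04 0.01] w 0.0855 0.0
[0.39155317 0.17062455 0.37339882] [-0.05236179 -0.12864918  0.91692347  0.37411091] [[295.70158868   0.         319.2874777 ]
 [  0.         295.70158868 199.50210983]
 [  0.           0.           1.        ]]
```

View pics/w1.png

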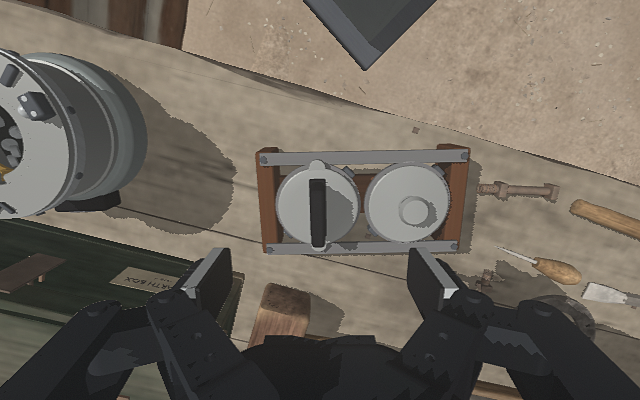

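The wrist view shows the lid handle upright at about (318,213), the cap at (408,203), and the fingers at the bottom already square to the handle.

```bash
python3 - <<'E'
from h import *
d=np.load('w1.npz');P=d['P'];I=d['I'].astype(int)
m=np.zeros(P.shape[:2],bool);m[165:260,295:345]=1
m&=(I.max(2)<75)&(P[...,2]>.098)
q=P[m][:,:2].astype(np.float32);r=cv2.minAreaRect(q);print(m.sum(),r,np.median(P[m][:,2]))
e=np.linalg.svd(q-q.mean(0))[2][0];print(np.degrees(np.arctan2(e[1],e[0]))%180)
m=np.zeros(P.shape[:2],bool);m[150:260,270:360]=1
m&=abs(P[...,2]-.064)<.004
print('disc',P[m][:,2].mean(),cv2.minAreaRect(P[m][:,:2].astype(np.float32)))
x,y=r[0];go([x,y,.12],135.5)
E
```

```text
804 ((0.46074655652046204, 0.23832939565181732), (0.058202002197504044, 0.013518238440155983), 45.8257942199707) 0.10392338940790141
46.604572
disc 0.06405942106274667 ((0.46120119094848633, 0.2392892986536026), (0.08797615766525269, 0.08767411857843399), 8.005843162536621)
slide [-0.106  -0.0094  0.4452] rot [ 0.0001 -0.      0.0053]
```

{"fn": "drive_tool", "kwargs": {
  "slide": [
    [-0.03,-0.003,0.08],
    [-0.07,-0.006,0.16],
    [-0.106,-0.01,0.24],
    [-0.106,-0.01,0.32],
    [-0.106,-0.01,0.4],
    [-0.106,-0.01,0.46],
    [-0.106,-0.01,0.5],
    [-0.106,-0.01,0.5]
  ],
  "rotation": [
    [0,0,-0.02],
    [0,0,-0.02],
    [0,0,-0.02],
    [0,0,-0.02],
    [0,0,-0.02],
    [0,0,-0.02],
    [0,0,-0.02],
    [0,0,-0.02]
  ]
}}

```text
clock: 4.15
eef_pos: [0.4605, 0.238, 0.1058]
tool_rot: [-0.393, 0.92, -0.0, -0.001]
ft_force: [-0.3, -0.2, 1.2]
grip_width: 0.0851
grasp_force: 0.0
```

```bash
python3 -c "
from h import *
st();go([.4608,.2386,.072],136.2)"
```

```text
t 4.15 p [0.4605 0.238  0.1058] yang 136.24 tilt [-0.0011 -0.0006] j [ 0.48  0.37 -0.16  1.04  0.   -0.33] F [-0.3 -0.2  1.2] T [ 0.03 -0.02  0.01] w 0.0851 0.0
slide [-0.0026  0.0007  0.135 ] rot [ 0.0009 -0.0024  0.0015]
```

{"fn": "drive_tool", "kwargs": {
  "slide": [
    [-0.002,0,0.03],
    [-0.002,0,0.06],
    [-0.002,0,0.09],
    [-0.002,0,0.12],
    [-0.002,0,0.135],
    [-0.002,0,0.135],
    [-0.002,0,0.135],
    [-0.002,0,0.135]
  ],
  "rotation": [
    [0,0,0],
    [0,0,0],
    [0,0,0],
    [0,0,0],
    [0,0,0],
    [0,0,0],
    [0,0,0],
    [0,0,0]
  ]
}}

```text
clock: 5.15
eef_pos: [0.4614, 0.2387, 0.0728]
tool_rot: [-0.393, 0.92, 0.0, 0.0]
ft_force: [-0.5, -0.3, -0.1]
grip_width: 0.0853
grasp_force: 0.0
```

{"fn": "drive_tool", "kwargs": {
  "slide": [
    [0,0,0],
    [0,0,0],
    [0,0,0],
    [0,0,0],
    [0,0,0],
    [0,0,0],
    [0,0,0],
    [0,0,0]
  ],
  "rotation": [
    [0,0,0],
    [0,0,0],
    [0,0,0],
    [0,0,0],
    [0,0,0],
    [0,0,0],
    [0,0,0],
    [0,0,0]
  ],
  "gripper": 0
}}

```text
clock: 6.15
eef_pos: [0.4612, 0.2387, 0.0727]
tool_rot: [-0.393, 0.92, 0.0, 0.0]
ft_force: [-1.5, 1.1, 2.3]
grip_width: 0.0129
grasp_force: 59.0
```

```bash
python3 -c "
from h import *
st()"
```

```text
t 6.15 p [0.4612 0.2387 0.0727] yang 136.26 tilt [0.     0.0003] j [ 0.48  0.4  -0.2   0.96  0.   -0.33] F [-1.5  1.1  2.3] T [ 0.15  0.22 -0.01] w 0.0129 59.0
```

{"fn": "drive_tool", "kwargs": {
  "slide": [
    [0,0,-0.01],
    [0,0,-0.02],
    [0,0,-0.035],
    [0,0,-0.05],
    [0,0,-0.08],
    [0,0,-0.12],
    [0,0,-0.16],
    [0,0,-0.2]
  ],
  "rotation": [
    [0,0,0],
    [0,0,0],
    [0,0,0],
    [0,0,0],
    [0,0,0],
    [0,0,0],
    [0,0,0],
    [0,0,0]
  ]
}}

```text
clock: 7.15
eef_pos: [0.4615, 0.2387, 0.1236]
tool_rot: [-0.393, 0.92, 0.0, 0.0]
ft_force: [-0.3, 0.0, -1.6]
grip_width: 0.0131
grasp_force: 59.3
```

{"fn": "drive_tool", "kwargs": {
  "slide": [
    [0,0,-0.05],
    [0,0,-0.1],
    [0,0,-0.18],
    [0,0,-0.26],
    [0,0,-0.34],
    [0,0,-0.4],
    [0,0,-0.43],
    [0,0,-0.43]
  ],
  "rotation": [
    [0,0,0],
    [0,0,0],
    [0,0,0],
    [0,0,0],
    [0,0,0],
    [0,0,0],
    [0,0,0],
    [0,0,0]
  ]
}}

```text
clock: 8.15
eef_pos: [0.4614, 0.2387, 0.2304]
tool_rot: [-0.393, 0.92, 0.0, 0.0]
ft_force: [0.5, 0.9, -2.4]
grip_width: 0.0133
grasp_force: 59.3
```

```bash
python3 - <<'E'
from h import *
st();go([.56,.07,.23],136)
c=cam('wrist','w2.png');np.savez('w2',P=pts(c),I=c['image'])
E
```

```text
t 8.15 p [0.4614 0.2387 0.2304] yang 136.25 tilt [0.0006 0.0003] j [ 0.48  0.28  0.05  1.34 -0.   -0.33] F [ 0.5  0.9 -2.4] T [-0.03  0.    0.05] w 0.0133 59.3
slide [ 0.2146 -0.7516  0.0015] rot [-0.0004  0.0012  0.0087]
```

View pics/w2.png

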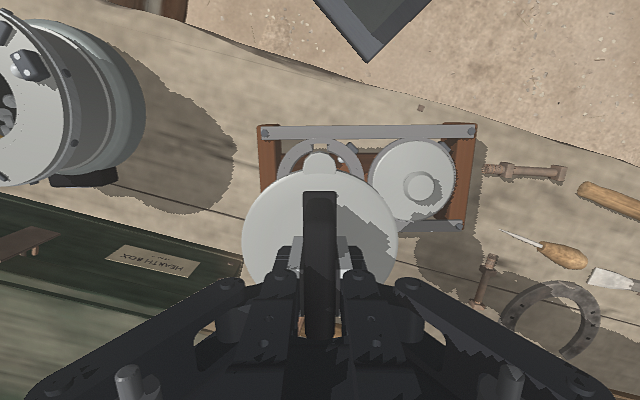

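The wrist view shows the lid in the gripper (handle at (320,260)), the empty ring at (320,160), and the cap still parked at (415,180). The tumbler is partly out of view on the left.

{"fn": "drive_tool", "kwargs": {
  "slide": [
    [0.02,-0.07,0],
    [0.05,-0.16,0],
    [0.08,-0.27,0],
    [0.11,-0.38,0],
    [0.14,-0.49,0],
    [0.17,-0.6,0],
    [0.2,-0.7,0],
    [0.2,-0.74,0]
  ],
  "rotation": [
    [0,0,0],
    [0,0,0],
    [0,0,0],
    [0,0,0],
    [0,0,0],
    [0,0,0],
    [0,0,0],
    [0,0,0]
  ]
}}

```text
clock: 9.2
eef_pos: [0.5606, 0.0723, 0.2291]
tool_rot: [-0.391, 0.92, 0.0, -0.001]
ft_force: [-0.4, -0.2, -2.3]
grip_width: 0.0134
grasp_force: 59.4
```

{"fn": "drive_tool", "kwargs": {
  "slide": [
    [0,0,0],
    [0,0,0],
    [0,0,0],
    [0,0,0],
    [0,0,0],
    [0,0,0],
    [0,0,0],
    [0,0,0]
  ],
  "rotation": [
    [0,0,0],
    [0,0,0],
    [0,0,0],
    [0,0,0],
    [0,0,0],
    [0,0,0],
    [0,0,0],
    [0,0,0]
  ]
}}

```text
clock: 10.2
eef_pos: [0.5603, 0.0745, 0.2301]
tool_rot: [-0.393, 0.92, -0.0, 0.0]
ft_force: [-0.4, -0.6, -2.6]
grip_width: 0.0134
grasp_force: 59.3
```

```bash
python3 - <<'E'
from h import *
st()
c=cam('wrist','w3.png');np.savez('w3',P=pts(c),I=c['image'])
c=cam('top');np.savez('top3',P=pts(c),I=c['image'])
E
```

```text
t 10.2 p [0.5603 0.0745 0.2301] yang 136.25 tilt [0. 0.] j [ 0.13  0.37  0.18  1.38 -0.   -0.67] F [-0.4 -0.6 -2.6] T [0.01 0.02 0.02] w 0.0134 59.3
```

View pics/w3.png

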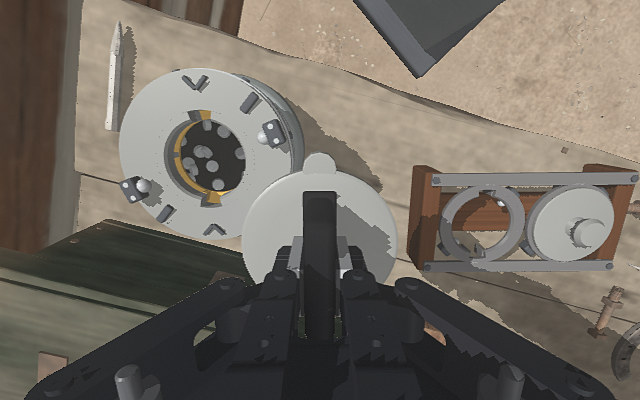

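The wrist view shows the tumbler clearly. The slots are at (200,118) and (213,200), the ribs at (250,103) and (164,214), the catches at (271,134) and (133,188), and the held lid's ear is at (320,163).

```bash
python3 - <<'E'
from h import *
d=np.load('w3.npz');P=d['P'];I=d['I'].astype(int);g=I.mean(2)
W=np.zeros(P.shape[:2],bool);W[55:250,105:310]=1
c0=np.array([.608,-.0165]);rr=np.linalg.norm(P[...,:2]-c0,axis=2);an=np.degrees(np.arctan2(P[...,1]-c0[1],P[...,0]-c0[0]))
from scipy.optimize import least_squares
def circ(q): return least_squares(lambda p:np.hypot(q[:,0]-p[0],q[:,1]-p[1])-p[2],[*q.mean(0),.05],loss='soft_l1',f_scale=.001).x
dk=W&(abs(P[...,2]-.12)<.003)&(rr<.09);print('z',np.median(P[dk][:,2]))
# outer edge: outermost deck point per angle bin; bore: innermost
def edge(c,f):
    E=[]
    r=np.hypot(P[...,0]-c[0],P[...,1]-c[1])[dk];a=np.degrees(np.arctan2(P[...,1]-c[1],P[...,0]-c[0]))[dk];q=P[dk][:,:2]
    for b in range(-180,180,4):
        k=(a>=b)&(a<b+4)
        if k.sum()>5:E.append(q[k][f(r[k])])
    return np.array(E),None
Eo,_=edge(c0,np.argmax);o=circ(Eo);print('outer',o)
Ei,_=edge(c0,np.argmin);ri=np.hypot(*(Ei-o[:2]).T);b=circ(Ei[ri<.0365]);print('bore',b,np.round(ri*1000,1))
ai=np.degrees(np.arctan2(*(Ei-b[:2]).T[::-1]));s=Ei[(ri>.039)];print('slot angs',np.round(ai[ri>.039]))
# ribs: dark pixels at deck height radius 50..73
dm=((W&(abs(P[...,2]-.123)<.008)&(rr>.05)&(rr<.074)&(g<120))*255).astype(np.uint8)
n,L,S,C=cv2.connectedComponentsWithStats(dm)
for i in range(1,n):
    if S[i,4]>25:
        q=P[L==i];m=np.nanmean(q,0);v=m[:2]-b[:2];print(np.round(C[i]),S[i,4],np.round(m,4),'r',round(np.hypot(*v),4),'ang',round(np.degrees(np.arctan2(v[1],v[0])),1))
# lid disc
h=(abs(P[...,2]-.2218)<.004);h[:150]=0
q=P[h][:,:2];hl=cv2.convexHull(q.astype(np.float32))[:,0];t=np.array([.5603,.0745])
k=np.hypot(*(hl-t).T)<.046;print('lid z',np.median(P[h][:,2]),h.sum(),'disc',circ(hl[k&(np.hypot(*(hl-t).T)>.042)]))
far=q[np.argsort(np.hypot(*(q-t).T))[-25:]].mean(0)-t;print('ear',far,np.hypot(*far),np.degrees(np.arctan2(far[1],far[0]))%180)
E
```

```text
z 0.11944808902233772
outer [ 0.60839753 -0.0177232   0.07255595]
bore [ 0.60801196 -0.01674855  0.03378358] [34.4 34.4 33.7 33.7 33.8 33.5 34.2 33.6 33.4 41.7 41.8 41.7 41.7 41.9
 41.4 33.5 32.7 33.  32.9 33.1 33.  32.6 32.6 32.7 32.9 32.7 32.5 32.7
 33.4 33.3 32.6 32.6 32.6 32.6 33.2 32.8 33.  33.2 32.7 33.3 33.8 32.8
 33.  33.  33.  33.3 34.3 33.8 33.  33.5 34.3 34.1 33.6 34.1 42.5 42.1
 42.3 42.5 42.3 37.3 34.9 34.6 34.3 34.4 34.5 34.8 34.6 34.6 34.8 34.9
 34.7 34.9 35.1 35.3 34.6 34.8 34.5 35.2 35.2 34.4 34.6 34.8 34.9 34.5
 34.7 34.4 34.  34.2 34.4 34.1]
slot angs [-144. -137. -135. -132. -127. -124.   37.   41.   48.   52.   53.]
[196.  83.] 213 [ 0.5653 -0.0618  0.1215] r 0.0621 ang -133.4
[250. 103.] 243 [ 0.5456 -0.0217  0.1227] r 0.0626 ang -175.5
[282. 140.] 186 [0.5478 0.0167 0.1214] r 0.0688 ang 151.0
[136. 179.] 54 [ 0.6603 -0.0467  0.126 ] r 0.0603 ang -29.8
[151. 194.] 369 [ 0.6642 -0.0306  0.1215] r 0.0579 ang -13.8
[166. 213.] 192 [ 0.6687 -0.0104  0.1224] r 0.061 ang 6.0
[214. 229.] 135 [0.6498 0.0297 0.1216] r 0.0625 ang 48.0
lid z 0.2212888009567285 10361 disc [0.56084909 0.07488477 0.04393589]
ear [-0.03563404 -0.03758616] 0.05179289479419707 46.527200834320695
```

```bash
python3 - <<'E'
from h import *
P=np.load('top.npz')['P'];r=np.hypot(P[...,0]-.608,P[...,1]+.017);k=(r>.085)&(r<.2)&(P[...,2]>.1);print(k.sum(),r[k].min() if k.any() else 0,np.nanmax(P[k][:,2]) if k.any() else 0)
st();go([.6078,-.0168,.19],137)
E
```

```text
1986 0.12213643870691779 0.16947737051263134
t 10.3 p [0.5603 0.0745 0.23  ] yang 136.24 tilt [-0.0001 -0.    ] j [ 0.13  0.37  0.18  1.38  0.   -0.67] F [-0.7  0.5 -2.9] T [ 0.02  0.04 -0.01] w 0.0132 59.3
slide [ 0.1323 -0.3899  0.1601] rot [ 0.0001 -0.0001 -0.0264]
```

{"fn": "drive_tool", "kwargs": {
  "slide": [
    [0.02,-0.05,0],
    [0.04,-0.12,0],
    [0.07,-0.2,0],
    [0.1,-0.28,0],
    [0.12,-0.35,0],
    [0.132,-0.39,0.05],
    [0.132,-0.39,0.12],
    [0.132,-0.39,0.16]
  ],
  "rotation": [
    [0,0,-0.026],
    [0,0,-0.026],
    [0,0,-0.026],
    [0,0,-0.026],
    [0,0,-0.026],
    [0,0,-0.026],
    [0,0,-0.026],
    [0,0,-0.026]
  ]
}}

```text
clock: 11.3
eef_pos: [0.6071, -0.0169, 0.188]
tool_rot: [-0.399, 0.917, 0.001, -0.001]
ft_force: [-0.3, 0.7, -2.6]
grip_width: 0.0134
grasp_force: 59.3
```

{"fn": "drive_tool", "kwargs": {
  "slide": [
    [0,0,0.01],
    [0,0,0.02],
    [0,0,0.03],
    [0,0,0.04],
    [0,0,0.05],
    [0,0,0.06],
    [0,0,0.06],
    [0,0,0.06]
  ],
  "rotation": [
    [0,0,0],
    [0,0,0],
    [0,0,0],
    [0,0,0],
    [0,0,0],
    [0,0,0],
    [0,0,0],
    [0,0,0]
  ]
}}

```text
clock: 12.3
eef_pos: [0.6079, -0.0167, 0.1751]
tool_rot: [-0.399, 0.917, -0.0, 0.0]
ft_force: [0.1, -0.7, -2.3]
grip_width: 0.013
grasp_force: 59.3
```

```bash
python3 - <<'E'
from h import *
st();go([.6078,-.0168,.155],137)
c=cam('wrist','w4.png');np.savez('w4',P=pts(c),I=c['image'])
E
```

```text
t 12.3 p [ 0.6079 -0.0167  0.1751] yang 136.99 tilt [0.0001 0.    ] j [-0.03  0.48  0.21  1.3   0.   -0.85] F [ 0.1 -0.7 -2.3] T [-0.    0.04 -0.03] w 0.013 59.3
slide [0.0005 0.0002 0.0804] rot [-0.0001  0.0001 -0.0003]
```

View pics/w4.png

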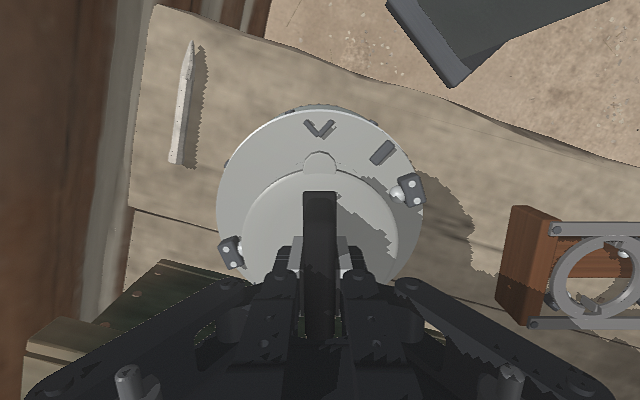

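The ear at (320,163) lines up with the slot arrow at (320,128), so I lower the lid slowly.

{"fn": "drive_tool", "kwargs": {
  "slide": [
    [0,0,0.014],
    [0,0,0.028],
    [0,0,0.042],
    [0,0,0.054],
    [0,0,0.066],
    [0,0,0.078],
    [0,0,0.09],
    [0,0,0.09]
  ],
  "rotation": [
    [0,0,0],
    [0,0,0],
    [0,0,0],
    [0,0,0],
    [0,0,0],
    [0,0,0],
    [0,0,0],
    [0,0,0]
  ]
}}

```text
clock: 13.35
eef_pos: [0.6077, -0.0167, 0.1522]
tool_rot: [-0.399, 0.917, 0.0, -0.0]
ft_force: [0.2, -0.5, -2.4]
grip_width: 0.0134
grasp_force: 59.4
```

```bash
python3 -c "
from h import *
st();go([.6078,-.0168,.1365],137)"
```

```text
t 13.35 p [ 0.6077 -0.0167  0.1522] yang 136.99 tilt [-0.0006 -0.    ] j [-0.03  0.5   0.17  1.25 -0.   -0.85] F [ 0.2 -0.5 -2.4] T [-0.03  0.04  0.01] w 0.0134 59.4
slide [-0.0001 -0.0006  0.0629] rot [ 0.0009 -0.0008 -0.0002]
```

No contact, and the foot is 7 mm inside the bore.

{"fn": "drive_tool", "kwargs": {
  "slide": [
    [0,0,0.012],
    [0,0,0.024],
    [0,0,0.036],
    [0,0,0.046],
    [0,0,0.054],
    [0,0,0.06],
    [0,0,0.062],
    [0,0,0.062]
  ],
  "rotation": [
    [0,0,0],
    [0,0,0],
    [0,0,0],
    [0,0,0],
    [0,0,0],
    [0,0,0],
    [0,0,0],
    [0,0,0]
  ]
}}

```text
clock: 14.35
eef_pos: [0.6079, -0.0167, 0.1371]
tool_rot: [-0.399, 0.917, -0.0, 0.0]
ft_force: [0.0, 0.3, -2.2]
grip_width: 0.0133
grasp_force: 59.4
```

```bash
python3 -c "
from h import *
st();go([.6078,-.0168,.1365],137)"
```

```text
t 14.35 p [ 0.6079 -0.0167  0.1371] yang 137.0 tilt [0.0001 0.    ] j [-0.03  0.51  0.15  1.21  0.   -0.85] F [ 0.   0.3 -2.2] T [-0.    0.01  0.  ] w 0.0133 59.4
slide [0.0006 0.0001 0.0023] rot [-0.0001  0.0001 -0.0001]
```

{"fn": "drive_tool", "kwargs": {
  "slide": [
    [0,0,0.001],
    [0,0,0.002],
    [0,0,0.003],
    [0,0,0.004],
    [0,0,0.004],
    [0,0,0.004],
    [0,0,0.004],
    [0,0,0.004]
  ],
  "rotation": [
    [0,0,0],
    [0,0,0],
    [0,0,0],
    [0,0,0],
    [0,0,0],
    [0,0,0],
    [0,0,0],
    [0,0,0]
  ]
}}

```text
clock: 15.35
eef_pos: [0.608, -0.0167, 0.1367]
tool_rot: [-0.399, 0.917, -0.0, 0.0]
ft_force: [-2.4, -0.4, 6.2]
grip_width: 0.0134
grasp_force: 60.4
```

```bash
python3 -c "
from h import *
st()"
```

```text
t 15.35 p [ 0.608  -0.0167  0.1367] yang 136.99 tilt [ 0.0007 -0.    ] j [-0.03  0.51  0.14  1.21 -0.   -0.85] F [-2.4 -0.4  6.2] T [0.01 0.54 0.03] w 0.0134 60.4
```

The lid is home, with contact at the predicted height. Next is the clockwise turn (positive about tool z).

{"fn": "drive_tool", "kwargs": {
  "slide": [
    [0,0,0],
    [0,0,0],
    [0,0,0],
    [0,0,0],
    [0,0,0],
    [0,0,0],
    [0,0,0],
    [0,0,0]
  ],
  "rotation": [
    [0,0,0.08],
    [0,0,0.18],
    [0,0,0.3],
    [0,0,0.42],
    [0,0,0.54],
    [0,0,0.66],
    [0,0,0.75],
    [0,0,0.75]
  ]
}}

```text
clock: 16.35
eef_pos: [0.6085, -0.0165, 0.1367]
tool_rot: [-0.221, 0.975, -0.0, 0.001]
ft_force: [-0.7, 1.2, 5.7]
grip_width: 0.0129
grasp_force: 60.5
```

```bash
python3 -c "
from h import *
st();go([.608,-.0167,.1365],95)"
```

```text
t 16.35 p [ 0.6085 -0.0165  0.1367] yang 115.55 tilt [0.0017 0.0002] j [-0.03  0.51  0.15  1.21  0.   -0.47] F [-0.7  1.2  5.7] T [0.13 0.3  0.02] w 0.0129 60.5
slide [0.0022 0.0004 0.0009] rot [-5.000e-04  3.400e-03  7.174e-01]
```

{"fn": "drive_tool", "kwargs": {
  "slide": [
    [0,0,0],
    [0,0,0],
    [0,0,0],
    [0,0,0],
    [0,0,0],
    [0,0,0],
    [0,0,0],
    [0,0,0]
  ],
  "rotation": [
    [0,0,0.1],
    [0,0,0.2],
    [0,0,0.32],
    [0,0,0.44],
    [0,0,0.56],
    [0,0,0.66],
    [0,0,0.72],
    [0,0,0.72]
  ]
}}

```text
clock: 17.35
eef_pos: [0.6085, -0.0165, 0.1367]
tool_rot: [-0.043, 0.999, 0.0, 0.001]
ft_force: [-1.0, 1.2, 4.6]
grip_width: 0.0135
grasp_force: 60.6
```

```bash
python3 - <<'E'
from h import *
st();go([.608,-.0167,.1365],95)
c=cam('wrist','w5.png');np.savez('w5',P=pts(c),I=c['image'])
E
```

```text
t 17.35 p [ 0.6085 -0.0165  0.1367] yang 94.96 tilt [0.0017 0.0003] j [-0.03  0.51  0.15  1.21  0.   -0.11] F [-1.   1.2  4.6] T [0.11 0.36 0.19] w 0.0135 60.6
slide [ 0.0021 -0.0008  0.0009] rot [ 0.0003  0.0034 -0.0016]
```

View pics/w5.png

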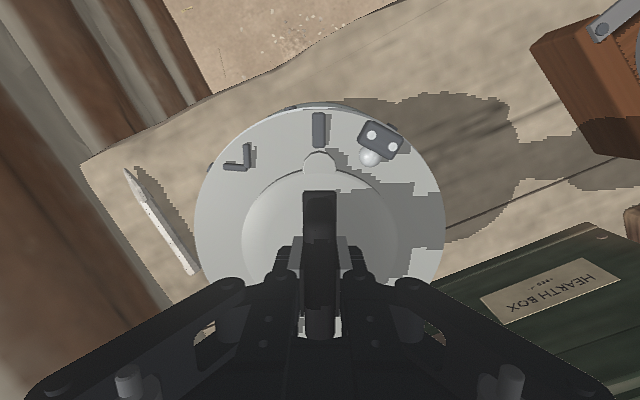

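The ear at (320,163) is in line with the rib at (319,128). The catch at (380,138) is untouched, and the collar spring's torque is felt at 0.19 N m.

```bash
python3 -c "
from h import *
st();print(bot.job_done())"
```

```text
t 17.4 p [ 0.6085 -0.0165  0.1367] yang 94.96 tilt [0.0016 0.0003] j [-0.03  0.51  0.15  1.21  0.   -0.11] F [-1.3  1.   5.5] T [0.13 0.41 0.21] w 0.013 60.6
the job is handed in; nothing more can be done
None
```

The lid is fully home in the tumbler, turned 42° clockwise with its ear in line with the jog rib, and still held by the gripper; the dust cap and bystanders were left alone, and the job was handed in at 17.4 s.

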